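# Shim the rocking tube mixer

### The arm

A 6-joint arm with a two-finger parallel gripper is mounted at the origin on the work surface. World frame = base frame: x ahead of the robot, y to its left, z up, the work surface at z = 0. Lengths are in mm, angles in rad, forces in N, time in s.
With the tool pointing down it reaches from about 275 to 975 mm from the base axis. Payload 8.4 kg.
Tool frame: the origin (TCP) lies at the very end of the fingers, on their centre line; the grasp point (between the pads) lies ctrl.grasp_offset behind it (ctrl.grasp_offset is the distance from the TCP to the grasp point, in mm); z points along the fingers, x is the direction in which the jaws open and shut, and the axes are right-handed (so a half turn about z gives the same grasp; the last joint's range is limited). The gripper opens to 92 mm and grips with 3 to 60 N. Pads are 20 mm wide; open, the fingers measure 128 mm over their backs; the gripper's body (75 mm by 189 mm) begins 69 mm behind the grasp point.
Start: joints at [-1.321, 0.353, 1.633, -0, 1.155, -0.002], TCP at [155.716, -605.294, 214.583] pointing down, gripper open.
Joint ranges: [-2.63, 2.63], [-0.92, 2.1], [0.06, 2.66], [-1.3, 4.44], [0, 2.69], [-3.02, 3.02]. Speed limits (rad/s): [2.22, 2.22, 2.79, 3.14, 3.14, 3.14].

### API

Orientations are given as a unit quaternion [w, x, y, z].
In Python, from bench import ctrl gives the robot as it stands.
- The arm moves only by the tool servo_tool, never from a script. Its argument "increments" is a list of rows, each a list of 5 numbers: the finger opening in m, from 0 to 0.0919, then the shift along the tool's x, y, z in m, then the turn about the tool's z in degrees. In form: [[grip, dx, dy, dz, twist], ...]. A call has 1 to 5 rows; each row shifts and turns the commanded pose from where the row before left it, along the tool's axes as they then stand; what a row does not reach is not made up. A row lasts 1/12 s, in which the tool goes at most 41.7 mm and 7.16 degrees, less where a joint would pass 70% of its speed; a pose out of reach is approached as far as the arm can. A call with a gripper value outside its range is refused whole. The fingers move at their own pace and stop on an object; "force" is the grip in N (left out, the last holds). Time passes only in rows, so rows that do not move let the fingers close. It gives the time, the measured TCP pose, the force and the opening at its end, in the units of the state.
- ctrl.get_obs(): the state, without advancing time (a new reading comes with each control period).
- ctrl.capture(name): name is "side" or "top" or "wrist"; returns a dict with "img" (384x512x3 uint8, red, green, blue), "range_z" (384x512 float32, mm along the optical axis (not along the pixel's ray), 0 where there is no reading), "fovy" (degrees; the focal length in pixels is half the picture's height over the tangent of half this angle, whatever the lens; pixels are square), "cx", "cy" (the principal point, pixels), "extrinsics" (4x4, takes a point from camera to world coordinates). Camera axes: x right, y down, z forward; pixel columns grow to the right and rows downward; lengths in mm; the calibration is good to about 2 mm. The wrist camera is an equidistant fisheye: a pixel r from the principal point sees the ray r / f radians off the axis. A picture is of the moment at which its call begins.
- ctrl.hand_in(): hands the job in, once; it reports no verdict.
Trained networks look in a picture, given as the dict that the camera call returned (one of the last four; its "shot" number tells which), for a name from the list of things; names that differ only in an ending like _2 or _b are one class to them, and where a whole thing is asked for, a point or a joint stands for the part that bears it (a point fixed in the world has none). Each returns a list of dicts, best first, with "p" (0 to 1); they miss things now and then, are a little off and sometimes report something else, mostly with a low value. They report only what shows in the picture. A call takes as long as a camera call. They do not tell look-alikes from the thing itself.
- ctrl.search_frame(picture, label): "point" ([x, y, z] in mm, in world coordinates, good to about 4 mm: the middle of the surface that is visible of it).
The state is a dict: "time_s": time; "joints": joint angles; "joint_vel": joint speeds; "tau": joint torques, N m; "tool_pos": TCP position; "eef_rot": TCP orientation; "ft_force": force on the tool from outside, world axes, zero at the start; "torque": the same for the moment, N m; "gripper_width": opening from 0.0 (shut) to 1.0 (fully open).
Only numpy, scipy, OpenCV 4.12 (cv2) and the standard library are available. Lean on these libraries where they do the work, as an engineer would, in place of code of your own. Each camera call takes 0.05 s, during which the arm holds its last target.

### The job

The tube roller mixer rocks because its front left foot (robot's side, the end away from the control panel) is too short: with your fingertips push the black wedge shim along the bench, thin end first, under that foot until it is snug and the mixer no longer rocks, but do not shove the mixer along or jack it up. Then press down firmly with your fingertips on top of the mixer, straight above that foot, to check that it stands firm, and take the hand away. Only push and press, pick nothing up, and leave the other things on the bench where they are.

Things in the scene. Friction and masses are not known exactly. Their poses are not given: they have to be found in the camera images.
- mixer: White tube roller mixer, five grey rollers, 200 mm deep (x), 300 wide (y), 82 high, about 2.6 kg, loose on four rubber feet; underside 15 mm above the bench. Origin: bench level under its middle. Its front (-x) faces the robot; +y is its left end (plain 42 mm wide housing, flat top), -y its right end (control panel on top). Three feet stand on the bench.
- short_foot (a point): Bench level straight under the short front left foot, a rounded rubber stud 22 mm across, 18 mm in from the mixer's front and left sides; axes as the mixer's. The foot hangs 4.5 to 8 mm above the bench (different each time), so the mixer rocks when that corner is pressed with 2 to 4 N.
- corner_top (a point): Point on the flat top of the mixer's left end housing straight above the short foot, 82 mm above the bench: the place to press for the test. Once shimmed, the corner gives less than 1 mm under a press of 5 to 15 N.
- shim: Loose black plastic wedge, 96 mm long (x), 44 wide, flat below, 55 g: 18 mm high at the square heel (-x end), sloping evenly to 2 mm at the thin nose (+x end), 1 mm of height for 6 mm of length. It lies in front of the short foot, nose roughly towards it. Origin: middle of its underside; heel face 48 mm behind, nose 48 mm ahead, centre of mass 12 mm behind.
- shim_heel (a point): Middle of the shim's flat heel face, 9 mm above the bench; axes as the shim's. Pushed here it slides with under 1 N; once the wedge bears on the foot the push rises to some 4 N within a few mm (snug), and at some 10 to 18 N it begins to shove the mixer along or jack it up. Let go, it stays by friction.
- rack_a: Pale plastic tube rack full of capped blood tubes, 188 x 100 x 107 mm, left of the mixer; to be left alone.
- rack_b: Second such rack, 188 x 100 x 107 mm, on the right of the bench; to be left alone.
- specimen_cup: Small open white plastic cup, 58 mm across and 55 mm tall, in front of the mixer; to be left alone.
- stray_tube: Single capped blood tube lying on the bench in front of the mixer, 98 mm long, 16 mm thick; to be left alone.
- marker: Marker pen lying on the bench to the left of the shim, 135 mm long, 17 mm thick; to be left alone.
- reagent: Brown glass reagent bottle, 62 mm across, 135 mm tall, at the left; to be left alone.
- note_pad: Pale paper note pad, 76 x 76 x 13 mm, at the near right; to be left alone.
Mind the look-alikes: they are no part of the job. Of the things like the shim, leave any that is orange or turquoise; of the rest the smaller one is meant.

How it is judged:
By the outcome, as a careful person would: the job done as asked, in the order asked, and still so for the second after the job is handed in, with the robot touching nothing.
It also fails if it takes over 67 s, if anything falls off the work surface, if the arm or the gripper's body presses on something with over 40 N, if the wrist force passes 120 N, or if a joint passes its speed limit or range.

## Working session

There is one attempt and no reset: what is moved stays moved. The work goes in short steps, Python scripts to look and compute and a tool call to move; the robot and the scene stay as the last step left them, time stands still between calls to the robot, and variables do not carry over. Pictures are saved under pics/ and viewed, and the job is handed in when it is done.

Besides the shell and the picture viewer there is one more tool, called after "Call:" in YAML: its name, and indented under it one key for each argument. servo_tool: Moves the arm, as the interface text tells. Its arguments: {"type":"object","properties":{"increments":{"type":"array","items":{"type":"array","items":{"type":"number"}}},"force":{"type":"number"}},"required":["increments"]}

```bash
mkdir -p pics; ls
cat > h.py <<'E'
import numpy as np,cv2
from bench import ctrl
def cap(n,f):
    d=ctrl.capture(n); cv2.imwrite('pics/'+f,cv2.cvtColor(cv2.resize(d['img'],(800,600),interpolation=cv2.INTER_CUBIC),cv2.COLOR_RGB2BGR)); return d
def pts(d):
    h,w=d['range_z'].shape; f=h/2/np.tan(np.radians(d['fovy'])/2)
    v,u=np.mgrid[0:h,0:w]; z=d['range_z']
    p=np.stack([(u-d['cx'])/f*z,(v-d['cy'])/f*z,z,np.ones_like(z)],-1)
    return (p@np.array(d['extrinsics']).T)[...,:3]
E
python3 - <<'E'
from h import *
print(ctrl.get_obs(), ctrl.grasp_offset)
for n in ['top','side','wrist']:
    d=cap(n,n+'0.png'); print(n,d['fovy'],d['cx'],d['cy'],np.round(d['extrinsics'],3).tolist())
    np.savez('/tmp/'+n+'0.npz',**{k:np.array(v) for k,v in d.items()})
    for l in ['shim','mixer','shim_heel','short_foot','corner_top']:
        print(l,[(np.round(r['point'],1).tolist(),round(r['p'],2)) for r in ctrl.search_frame(d,l)][:4])
E
```

```text
pics
{'time_s': 0.0, 'joints': array([-1.32138540e+00,  3.53674481e-01,  1.63414473e+00,  2.04310506e-06,
        1.15516177e+00, -2.38559478e-03]), 'joint_vel': array([-2.07620218e-03, -1.68872688e-03,  2.81492279e-04, -1.03441487e-03,
       -1.70286112e-03,  2.91262331e-05]), 'tau': array([-2.98869221e-03, -5.93849945e+01, -3.34222341e+01,  6.95044524e-02,
        2.34360615e-02, -1.38509749e-04]), 'tool_pos': array([ 155.60251727, -604.81012171,  213.8427034 ]), 'eef_rot': array([-4.27371176e-04,  7.90298307e-01, -6.12721881e-01, -5.47003043e-04]), 'ft_force': array([-0.69261791,  0.05082855,  0.67537037]), 'torque': array([ 0.03667301, -0.03798194,  0.00681438]), 'gripper_width': 0.9984437469991614} 18.700000000000003
top 57.76280565978283 249.46864976116754 191.00610331731153 [[0.027, -0.995, 0.093, 432.254], [-1.0, -0.025, 0.016, -55.482], [-0.014, -0.093, -0.996, 1203.727], [0.0, 0.0, 0.0, 1.0]]
shim [([559.4, 65.0, 10.9], 0.73), ([724.1, 170.9, 11.7], 0.73), ([425.4, 175.3, 17.1], 0.65), ([390.0, -1.6, 7.6], 0.63)]
mixer [([694.5, -100.4, 76.0], 0.95)]
shim_heel [([723.0, 17
[... 348 characters left out ...]
3.928], [0.0, 0.0, 0.0, 1.0]]
shim [([383.9, -2.0, 10.7], 0.83), ([422.9, 180.2, 11.4], 0.74), ([714.0, 174.6, 14.8], 0.66), ([549.4, 72.3, 10.3], 0.51)]
mixer [([669.0, -80.2, 71.9], 0.94)]
shim_heel [([722.3, 174.7, 9.5], 0.98), ([390.5, 2.5, 9.5], 0.88), ([423.0, 181.8, 8.2], 0.82), ([668.5, -80.7, 71.7], 0.66)]
short_foot [([667.1, -78.2, 72.1], 0.96), ([638.1, 355.2, 62.1], 0.7), ([391.0, 455.0, 84.0], 0.62)]
corner_top [([665.9, -74.3, 67.8], 0.7)]
wrist 65.70646984690485 259.8586742076468 188.24082497063603 [[0.249, -0.93, -0.269, 231.259], [-0.968, -0.24, -0.069, -585.363], [-0.0, 0.278, -0.961, 384.127], [0.0, 0.0, 0.0, 1.0]]
shim []
mixer []
shim_heel []
short_foot []
corner_top []
```

View pics/top0.png

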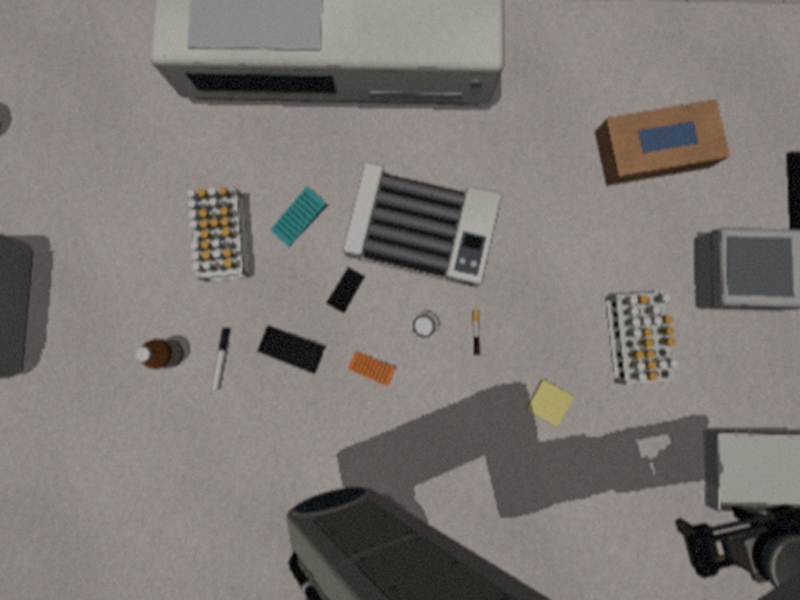

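View pics/side0.png

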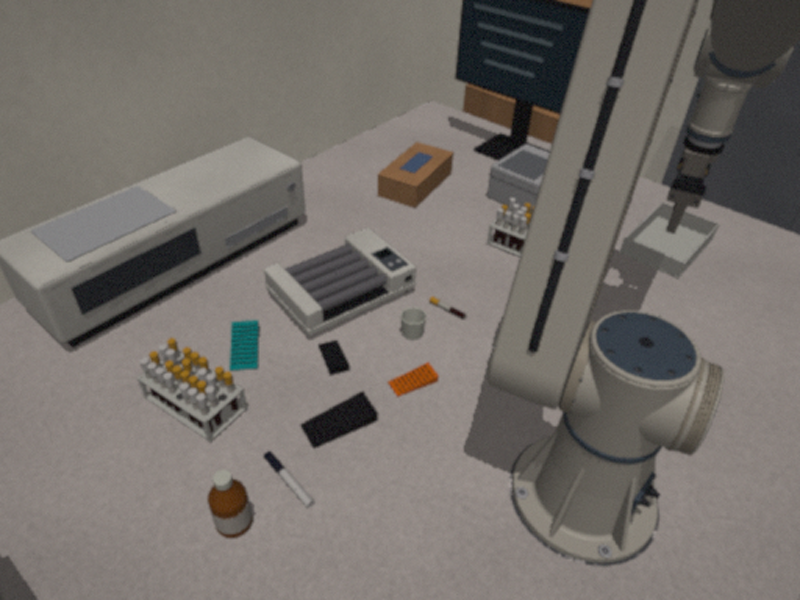

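The shim is the smaller black wedge, at about (345,290) in the top view. The mixer's left housing has its front corner near (347,253). The big black, orange and turquoise wedges are look-alikes. Next I'll measure from the depth data.

Run:
```python
from h import *
for n in ['top','side']:
    d=dict(np.load(f'/tmp/{n}0.npz')); P=pts(d); img=d['img'].astype(int)
    m=(img.sum(-1)<130)&(P[...,0]>490)&(P[...,0]<630)&(P[...,1]>10)&(P[...,1]<130)&(P[...,2]<30)&(d['range_z']>0)
    k,l,s,c=cv2.connectedComponentsWithStats(m.astype(np.uint8)); i=1+np.argmax(s[1:,4]); m=l==i
    q=P[m]; print(n,m.sum(),s[i],q.mean(0))
    r=cv2.minAreaRect(q[:,:2].astype(np.float32)); print(r, cv2.boxPoints(r).round(1).tolist())
    A=np.c_[q[:,:2]-q[:,:2].mean(0),np.ones(len(q))]; co=np.linalg.lstsq(A,q[:,2],rcond=None)[0]; print('plane',co, np.hypot(*co[:2]), np.degrees(np.arctan2(-co[1],-co[0])))
    # bench z
    b=(P[...,0]>480)&(P[...,0]<540)&(P[...,1]>80)&(P[...,1]<130)&(P[...,2]<40); print('bench',np.median(P[b][:,2]))
    # mixer top
    w=(P[...,2]>55)&(P[...,2]<100)&(P[...,0]>560)&(P[...,0]<850)&(P[...,1]>-260)&(P[...,1]<90)
    q=P[w]; r=cv2.minAreaRect(q[:,:2].astype(np.float32)); print('mixer',r, cv2.boxPoints(r).round(1).tolist())
    w2=w&(img.min(-1)>130); w2=cv2.erode(w2.astype(np.uint8),np.ones((3,3)))>0; q=P[w2]
    k,l,s,c=cv2.connectedComponentsWithStats(w2.astype(np.uint8))
    for i in range(1,k):
        if s[i,4]>60:
            q=P[l==i]; r=cv2.minAreaRect(q[:,:2].astype(np.float32)); print(' part',s[i,4],r,cv2.boxPoints(r).round(1).tolist(),np.median(q[:,2]))
    cr=d['img'][120:220,180:340]; cv2.imwrite(f'pics/{n}_cr.png',cv2.cvtColor(cv2.resize(cr,(800,500),interpolation=cv2.INTER_CUBIC),cv2.COLOR_RGB2BGR))
```

```text
top 284 [210 172  22  27 284] [560.52806728  63.908145     8.80779628]
((561.9659423828125, 64.0323486328125), (39.87611389160156, 89.18136596679688), 64.19574737548828) [[513.0999755859375, 65.5], [593.4000244140625, 26.700000762939453], [610.7999877929688, 62.599998474121094], [530.5, 101.4000015258789]]
plane [-0.14331999  0.08678562  8.80779628] 0.16754809019576225 -31.196475759978217
bench -0.22270570758712438
mixer ((698.3587646484375, -100.58285522460938), (300.9093017578125, 201.7213897705078), 78.0117416381836) [[568.4000244140625, -226.8000030517578], [765.7999877929688, -268.70001220703125], [828.2999877929688, 25.600000381469727], [630.9000244140625, 67.5]]
 part 472 ((727.8319091796875, 26.97027587890625), (29.871997833251953, 186.9696044921875), 78.18424224853516) [[633.2999877929688, 31.5], [816.2999877929688, -6.800000190734863], [822.4000244140625, 22.399999618530273], [639.4000244140625, 60.70000076293945]] 80.4557386718318
 part 472 ((717.6533813476562, -218.5301513671875), (63.337860107421875, 105.07893371582031), 77.80018615722656) [[659.5999755859375, -238.39999
[... 647 characters left out ...]
71777344) [[566.4000244140625, -223.89999389648438], [768.4000244140625, -267.8999938964844], [832.5, 26.899999618530273], [630.5, 70.80000305175781]]
 part 153 ((723.83837890625, -218.2186279296875), (59.46233367919922, 89.40825653076172), 76.2504653930664) [[673.2999877929688, -236.5], [760.2000122070312, -257.70001220703125], [774.2999877929688, -200.0], [687.5, -178.6999969482422]] 80.25964039548103
 part 232 ((726.3472290039062, 28.07623291015625), (29.010211944580078, 183.14508056640625), 77.40222930908203) [[633.7999877929688, 33.900001525878906], [812.5999755859375, -6.099999904632568], [818.9000244140625, 22.299999237060547], [640.0999755859375, 62.20000076293945]] 79.70087717281717
```

View pics/top_cr.png

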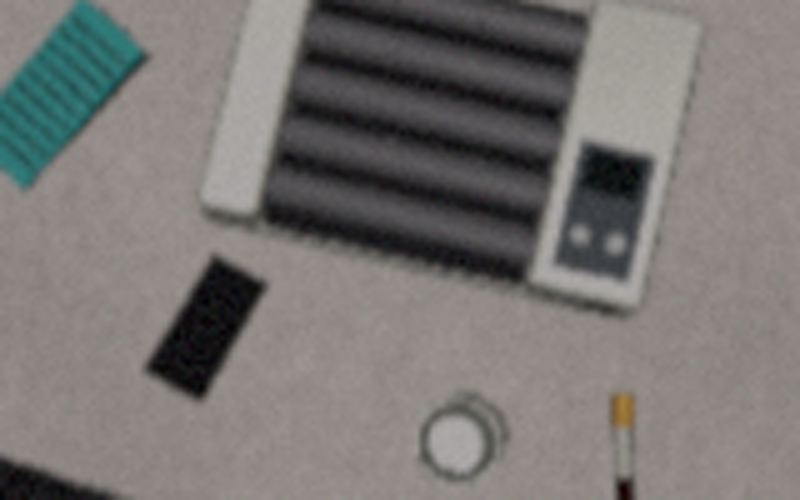

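Mixer yaw is about -12° and the short foot is near (645,47). The shim's centre is near (561,65) with yaw about -28° and the nose toward +x. I'll move with shut fingers to a spot behind the heel.

Call:
servo_tool:
  increments:
    - [0, -0.02, -0.0167, 0, 0]
    - [0, -0.03, -0.025, 0, 0]
    - [0, -0.03, -0.025, 0, 0]
    - [0, -0.03, -0.025, 0, 0]
    - [0, -0.03, -0.025, 0, 0]
  force: 20

```text
time_s: 1.32
tool_pos: [234.2, -439.0, 214.5]
eef_rot: [-0.0, 0.79, -0.613, 0.0]
ft_force: [1.3, 0.4, -0.8]
gripper_width: 0.66
```

Call:
servo_tool:
  increments:
    - [0, -0.03, -0.025, 0, 0]
    - [0, -0.03, -0.025, 0, 0]
    - [0, -0.03, -0.025, 0, 0]
    - [0, -0.03, -0.025, 0, 0]
    - [0, -0.03, -0.025, 0, 0]

```text
time_s: 1.73
tool_pos: [317.9, -262.6, 214.9]
eef_rot: [-0.0, 0.79, -0.613, 0.0]
ft_force: [1.3, -0.9, 0.3]
gripper_width: 0.299
```

Call:
servo_tool:
  increments:
    - [0, -0.03, -0.025, 0, 0]
    - [0, -0.03, -0.025, 0, 0]
    - [0, -0.03, -0.025, 0, 0]
    - [0, -0.03, -0.025, 0, 0]
    - [0, -0.03, -0.025, 0, 0]

```text
time_s: 2.15
tool_pos: [401.8, -86.0, 215.0]
eef_rot: [-0.0, 0.79, -0.613, 0.001]
ft_force: [1.3, -1.9, 0.1]
gripper_width: 0.004
```

Call:
servo_tool:
  increments:
    - [0, -0.03, -0.025, 0, 0]
    - [0, -0.03, -0.025, 0, 0]
    - [0, -0.03, -0.025, 0, 0]
    - [0, -0.03, -0.025, 0, 0]
    - [0, -0.02, -0.0167, 0, 0]

```text
time_s: 2.57
tool_pos: [480.6, 80.0, 214.9]
eef_rot: [-0.001, 0.791, -0.612, 0.0]
ft_force: [-0.3, -0.1, 1.4]
gripper_width: 0.004
```

Call:
servo_tool:
  increments:
    - [0, 0, 0, 0, 7]
    - [0, 0, 0, 0, 7]
    - [0, 0, 0, 0, 7]
    - [0, 0, 0, 0, 7]
    - [0, 0, 0, 0, 7]

```text
time_s: 2.98
tool_pos: [479.4, 77.0, 214.6]
eef_rot: [0.0, -0.567, 0.824, -0.0]
ft_force: [-0.1, -0.2, 0.8]
gripper_width: 0.007
```

Call:
servo_tool:
  increments:
    - [0, 0, 0, 0, 7]
    - [0, 0, 0, 0, 0]
    - [0, 0, 0, 0, 0]
    - [0, 0, 0, 0, 0]

```text
time_s: 3.32
tool_pos: [479.4, 76.9, 214.7]
eef_rot: [0.0, -0.52, 0.854, -0.0]
ft_force: [0.1, 0.6, -0.5]
gripper_width: -0.001
```

Run:
```python
from h import *
d=cap('wrist','w1.png'); np.savez('/tmp/w1.npz',**{k:np.array(v) for k,v in d.items()})
for l in ['shim','shim_heel','corner_top']:
        print(l,[(np.round(r['point'],1).tolist(),round(r['p'],2)) for r in ctrl.search_frame(d,l)][:4])
```

```text
shim [([407.1, 419.9, 78.6], 0.74), ([559.9, 67.0, 10.3], 0.73), ([391.2, -2.6, 12.6], 0.66), ([437.2, 187.6, 17.1], 0.65)]
shim_heel [([562.9, 65.2, 11.2], 0.91), ([394.9, -5.2, 12.4], 0.91), ([436.7, 183.3, 13.6], 0.8), ([718.1, 170.7, 14.9], 0.78)]
corner_top [([627.3, -17.6, 60.0], 0.59)]
```

View pics/w1.png

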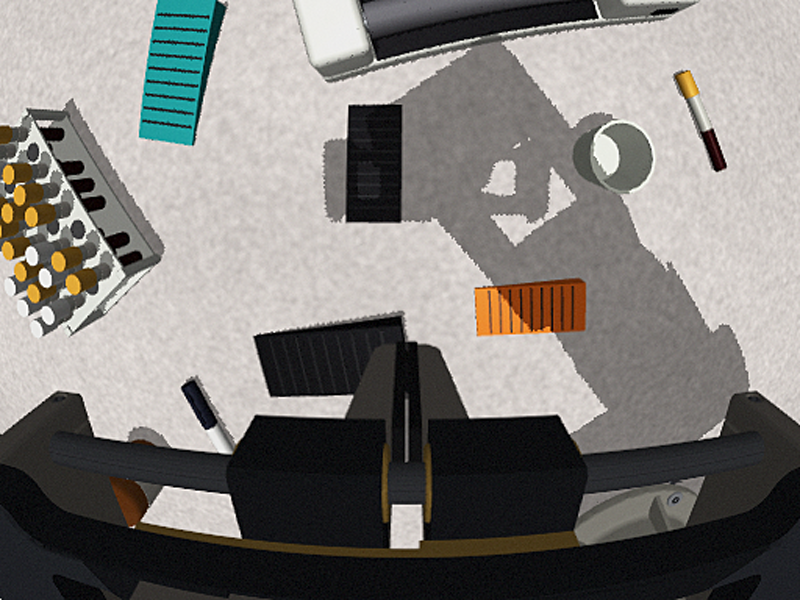

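The wrist view shows the shim at px x 347-402, y 104-222, parallel to the tool. The mixer's front left corner is at (325,78). Now the precise measurement with the fisheye model.

```bash
cat >> h.py <<'E'
def wray(d,uv):
    uv=np.atleast_2d(uv).astype(float); f=192/np.tan(np.radians(float(d['fovy']))/2)
    a=uv-[float(d['cx']),float(d['cy'])]; r=np.linalg.norm(a,axis=-1,keepdims=True)+1e-9; th=r/f
    dr=np.concatenate([a/r*np.sin(th),np.cos(th)],-1)
    E=np.array(d['extrinsics']); return E[:3,3],dr@E[:3,:3].T
def wpt(d,uv,z):
    o,r=wray(d,uv); return o+r*((np.atleast_1d(z)-o[2])/r[:,2])[:,None]
def wcloud(d):
    h,w=d['range_z'].shape; v,u=np.mgrid[0:h,0:w]; uv=np.stack([u,v],-1).reshape(-1,2)
    f=192/np.tan(np.radians(float(d['fovy']))/2); a=uv-[float(d['cx']),float(d['cy'])]
    r=np.linalg.norm(a,axis=-1,keepdims=True)+1e-9; th=r/f; z=d['range_z'].reshape(-1,1)
    c=np.concatenate([a/r*np.tan(th)*z,z],-1); E=np.array(d['extrinsics'])
    return (c@E[:3,:3].T+E[:3,3]).reshape(h,w,3)
def wshim(d,thr=110):
    P=wcloud(d); img=d['img'].astype(int)
    m=(img.max(-1)<thr//2)&(P[...,0]>480)&(P[...,0]<660)&(P[...,1]>0)&(P[...,1]<130)&(P[...,2]<30)
    k,l,s,c=cv2.connectedComponentsWithStats(m.astype(np.uint8)); i=1+np.argmax(s[1:,4]); m=l==i
    r=cv2.minAreaRect(P[m][:,:2].astype(np.float32)); return m,P,r
E
python3 - <<'E'
from h import *
d=dict(np.load('/tmp/w1.npz'))
m,P,r=wshim(d); print(m.sum(),r,cv2.boxPoints(r).round(1).tolist())
q=P[m]; A=np.c_[q[:,:2]-q[:,:2].mean(0),np.ones(len(q))]; co=np.linalg.lstsq(A,q[:,2],rcond=None)[0]; print(co,np.degrees(np.arctan2(-co[1],-co[0])))
vs,us=np.where(m); print(us.min(),us.max(),vs.min(),vs.max())
# corners by pixel (in 512 px coords), heel top at 18, nose at 2
s=0.64
print(wpt(d,np.array([[347,222],[402,222],[402,104],[348,104]])*s,[18,18,2,2]).round(1).tolist())
w=(P[...,2]>77)&(P[...,2]<86)&(P[...,0]>600)&(d['img'].min(-1)>120)&(P[...,1]<120)
q=P[w]; print(w.sum(), q[:,0].min(), q[:,1].max(), np.median(q[:,2]))
print('corner low-left', wpt(d,np.array([[318,68],[296,5],[372,55]])*s,[82]*3).round(1).tolist())
E
```

```text
2577 ((562.2301025390625, 63.79456329345703), (42.89645004272461, 95.62808227539062), 62.69795608520508) [[509.8999938964844, 66.69999694824219], [594.9000244140625, 22.799999237060547], [614.5999755859375, 60.900001525878906], [529.5999755859375, 104.80000305175781]]
[-0.13867717  0.08539907  9.54769324] -31.625261911712883
222 256 67 141
[[529.3, 104.1, 18.0], [508.9, 65.4, 18.0], [593.9, 21.6, 2.0], [614.7, 60.1, 2.0]]
1499 628.8773281859808 64.62960738880179 80.45540832416441
corner low-left [[632.3, 62.1, 82.0], [680.6, 54.7, 82.0], [622.8, 27.5, 82.0]]
```

Call:
servo_tool:
  increments:
    - [0, -0.013, 0, 0.02, 0]
    - [0, -0.013, 0, 0.035, 0]
    - [0, 0, 0, 0.035, 0]
    - [0, 0, 0, 0.035, 0]
    - [0, 0, 0, 0.03, 0]

```text
time_s: 3.93
tool_pos: [491.0, 100.0, 57.7]
eef_rot: [-0.0, -0.519, 0.855, 0.0]
ft_force: [0.7, 0.7, -0.3]
gripper_width: 0.007
```

Call:
servo_tool:
  increments:
    - [0, 0, 0, 0.025, 0]
    - [0, 0, 0, 0.015, 0]
    - [0, 0, 0, 0.008, 0]
    - [0, 0, 0, 0.004, 0]
    - [0, 0, 0, 0, 0]

```text
time_s: 4.35
tool_pos: [491.4, 99.9, 7.3]
eef_rot: [-0.0, -0.518, 0.855, 0.0]
ft_force: [-0.6, -0.0, -0.2]
gripper_width: 0.005
```

Run:
```python
from h import *
print({k:np.round(v,3) for k,v in ctrl.get_obs().items() if k in('tool_pos','ft_force','joints','gripper_width','eef_rot')})
d=cap('wrist','w2.png'); m,P,r=wshim(d); print(m.sum(),r,cv2.boxPoints(r).round(1).tolist())
```

```text
{'joints': array([0.198, 0.47 , 2.041, 0.   , 0.631, 2.249]), 'tool_pos': array([491.367,  99.881,   7.333]), 'eef_rot': array([-0.   , -0.518,  0.855,  0.   ]), 'ft_force': array([-0.563, -0.038, -0.157]), 'gripper_width': np.float64(0.005)}
12739 ((562.2599487304688, 63.887657165527344), (45.841285705566406, 96.07197570800781), 61.330204010009766) [[509.1000061035156, 66.80000305175781], [593.4000244140625, 20.700000762939453], [615.4000244140625, 61.0], [531.0999755859375, 107.0]]
```

View pics/w2.png

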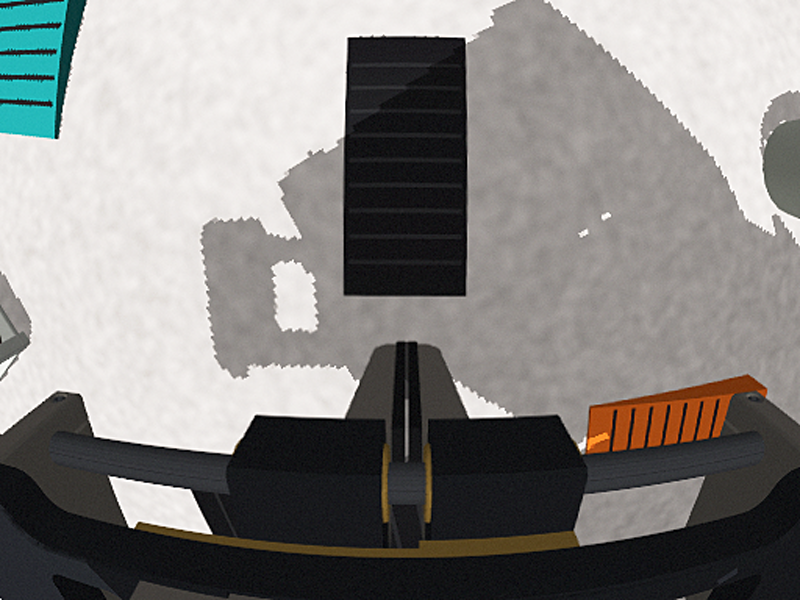

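Shim centred ahead of the fingers, heel edge at px y≈295. I'll approach it, then push along a gentle left arc.

Call:
servo_tool:
  increments:
    - [0, 0, -0.006, 0.001, 0]
    - [0, 0, -0.006, 0, 0]
    - [0, 0, -0.004, 0, 0]
    - [0, 0, -0.003, 0, 0]
    - [0, 0, -0.003, 0, 0]

```text
time_s: 4.82
tool_pos: [511.7, 89.5, 7.0]
eef_rot: [0.0, -0.518, 0.855, -0.0]
ft_force: [0.4, 0.5, -0.6]
gripper_width: 0.004
```

Call:
servo_tool:
  increments:
    - [0, 0, -0.004, 0, -0.8]
    - [0, 0, -0.004, 0, -0.8]
    - [0, 0, -0.004, 0, -0.8]
    - [0, 0, -0.004, 0, -0.8]
    - [0, 0, -0.004, 0, -0.8]

```text
time_s: 5.23
tool_pos: [529.2, 80.8, 6.5]
eef_rot: [-0.0, -0.548, 0.836, 0.0]
ft_force: [0.3, -0.8, 0.5]
gripper_width: 0.007
```

Run:
```python
from h import *
o=ctrl.get_obs();print({k:np.round(v,3) for k,v in o.items() if k in('tool_pos','ft_force','eef_rot')})
d=cap('wrist','w3.png'); m,P,r=wshim(d); print(m.sum(),r,cv2.boxPoints(r).round(1).tolist())
```

```text
{'tool_pos': array([529.189,  80.774,   6.539]), 'eef_rot': array([-0.   , -0.548,  0.836,  0.   ]), 'ft_force': array([ 0.343, -0.793,  0.499])}
12848 ((577.8933715820312, 58.10077667236328), (45.494747161865234, 103.91087341308594), 63.05671310424805) [[521.2999877929688, 61.400001525878906], [613.9000244140625, 14.300000190734863], [634.5, 54.79999923706055], [541.9000244140625, 101.9000015258789]]
```

View pics/w3.png

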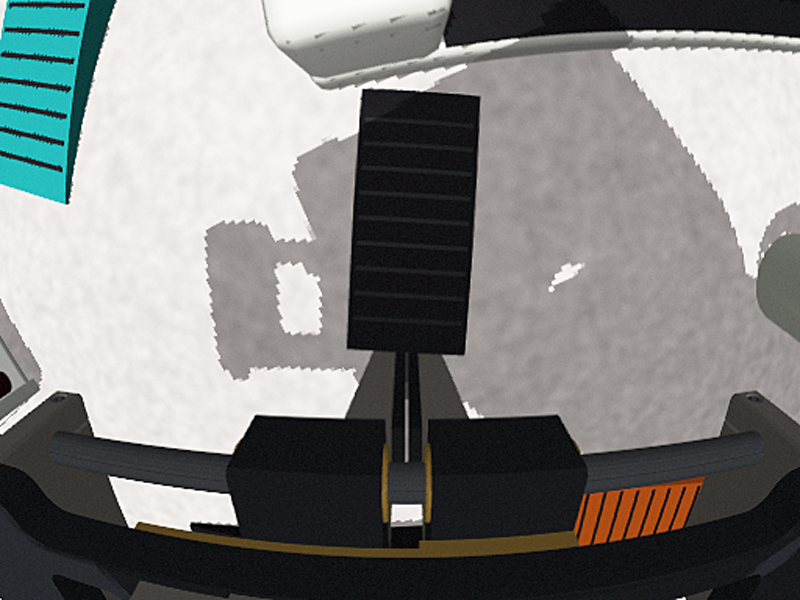

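```bash
cat >> h.py <<'E'
def corners(d,px,foot=(645,47)):
    # px (800x600): heelL, heelR, noseR, noseL
    c=wpt(d,np.array(px)*0.64,[18,18,2,2])[:,:2]; h=c[:2].mean(0); n=c[2:].mean(0); u=(n-h)/np.linalg.norm(n-h)
    f=np.array(foot)-h; o=ctrl.get_obs(); q=o['eef_rot']; a=np.degrees(np.arctan2(2*q[1]*q[2],q[1]**2-q[2]**2))+90
    print('heel',h.round(1),'nose',n.round(1),'len',np.linalg.norm(n-h).round(1),'yaw',np.degrees(np.arctan2(u[1],u[0])).round(1),'foot ahead of heel',(f@u).round(1),'foot left of axis',(u[0]*f[1]-u[1]*f[0]).round(1),'toolhead',round((a+180)%360-180,1), 'tool',o['tool_pos'].round(1),'F',o['ft_force'].round(1))
E
python3 - <<'E'
from h import *
d=cap('wrist','w3b.png'); np.savez('/tmp/w3.npz',**{k:np.array(v) for k,v in d.items()})
corners(d,[[348,348],[465,355],[480,97],[363,89]])
# mixer top corner: left housing front edges
P=wcloud(d); w=(P[...,2]>76)&(P[...,2]<86)&(P[...,0]>600)&(P[...,1]>-20)&(P[...,1]<90)&(d['img'].min(-1)>90)
q=P[w]; print(w.sum(),q.min(0),q.max(0))
E
```

```text
heel [539.2  76.6] nose [624.2  33.8] len 95.1 yaw -26.8 foot ahead of heel 107.8 foot left of axis 21.2 toolhead -23.5 tool [529.8  80.8   6.6] F [ 0.8  0.4 -0. ]
2735 [627.55994886  26.44341624  76.00137402] [649.96052624  65.50814405  82.81215396]
```

Call:
servo_tool:
  increments:
    - [0, 0.003, 0.008, 0, 0]
    - [0, 0, 0, 0, -7]
    - [0, 0, 0, 0, -7]
    - [0, 0, -0.002, 0, 0]
    - [0, 0, -0.003, 0, 0]

```text
time_s: 5.75
tool_pos: [524.6, 80.6, 6.6]
eef_rot: [-0.0, -0.644, 0.765, 0.0]
ft_force: [-0.1, -0.5, -0.5]
gripper_width: 0.007
```

Call:
servo_tool:
  increments:
    - [0, 0, -0.003, 0, 0]
    - [0, 0, -0.003, 0, 0]
    - [0, 0, -0.003, 0, 0]
    - [0, 0, -0.003, 0, 0]
    - [0, 0, 0, 0, 0]

```text
time_s: 6.17
tool_pos: [538.0, 78.5, 6.6]
eef_rot: [0.0, -0.645, 0.764, -0.0]
ft_force: [0.4, -0.2, -0.2]
gripper_width: 0.004
```

Run:
```python
from h import *
d=cap('wrist','w4.png'); np.savez('/tmp/w4.npz',**{k:np.array(v) for k,v in d.items()})
m,P,r=wshim(d); print(cv2.boxPoints(r).round(1).tolist())
```

```text
[[535.7000122070312, 57.900001525878906], [625.4000244140625, 12.100000381469727], [645.2999877929688, 51.29999923706055], [555.5999755859375, 97.0999984741211]]
```

View pics/w4.png

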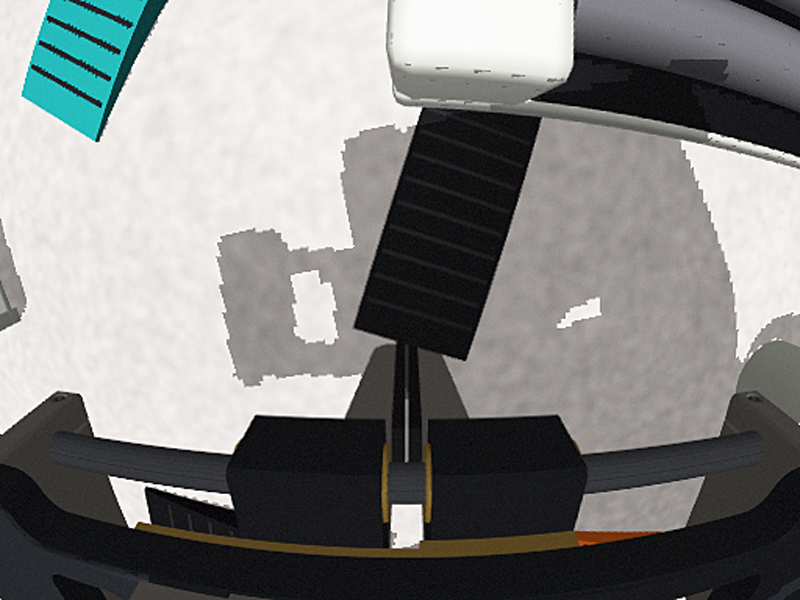

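Run:
```python
from h import *
d=dict(np.load('/tmp/w4.npz'))
corners(d,[[355,327],[466,360],[541,118],[424,108]])
P=wcloud(d); w=(P[...,2]>76)&(P[...,2]<86)&(P[...,0]>600)&(P[...,1]>0)&(P[...,1]<90)
q=P[w]; print(w.sum(),q.min(0),q.max(0)); r=cv2.minAreaRect(q[:,:2].astype(np.float32)); print(cv2.boxPoints(r).round(1).tolist())
c=wpt(d,np.array([[355,327],[466,360],[541,118],[424,108]])*.64,[18,18,2,2]); print(c.round(1).tolist())
# finger tip width
print(wpt(d,np.array([[372,345],[436,345],[393,345],[418,345]])*.64,[18]*4).round(1).tolist())
```

```text
heel [550.7  74.7] nose [629.7  34. ] len 88.9 yaw -27.2 foot ahead of heel 96.5 foot left of axis 18.5 toolhead -9.6 tool [537.6  78.5   6.6] F [-0.7  0.4 -0.6]
5685 [628.01152321  22.23352917  76.00777349] [651.57249993  65.35513579  83.37572601]
[[627.2000122070312, 24.299999237060547], [647.2999877929688, 22.200000762939453], [651.7000122070312, 64.19999694824219], [631.5, 66.30000305175781]]
[[560.6, 93.8, 18.0], [540.7, 55.6, 18.0], [625.1, 12.3, 2.0], [634.4, 55.8, 2.0]]
[[552.7, 89.0, 18.0], [548.7, 65.8, 18.0], [551.4, 81.4, 18.0], [549.9, 72.3, 18.0]]
```

Pushing at the heel while moving left gave almost no turning moment, so the shim still points to the right of the foot by about 18 mm. I'll lift the fingers over to its right side and nudge it left.

Call:
servo_tool:
  increments:
    - [0, 0, 0.002, -0.015, 0]
    - [0, 0.005, 0, -0.017, 0]
    - [0, 0.03, -0.021, 0, 0]
    - [0, 0.03, -0.021, 0, 0]
    - [0, 0, 0, 0.014, 0]

```text
time_s: 6.63
tool_pos: [570.9, 3.9, 27.4]
eef_rot: [0.003, -0.645, 0.764, -0.003]
ft_force: [-0.2, 0.1, 0.4]
gripper_width: 0.007
```

Call:
servo_tool:
  increments:
    - [0, 0, 0, 0.012, 0]
    - [0, 0, 0, 0.006, 0]
    - [0, 0, 0, 0, 0]

```text
time_s: 6.88
tool_pos: [563.6, 8.4, 4.7]
eef_rot: [-0.001, -0.646, 0.764, 0.001]
ft_force: [-0.5, 0.5, 0.0]
gripper_width: 0.009
```

Run:
```python
from h import *
d=cap('wrist','w5.png'); np.savez('/tmp/w5.npz',**{k:np.array(v) for k,v in d.items()})
```

```text
(no output)
```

View pics/w5.png

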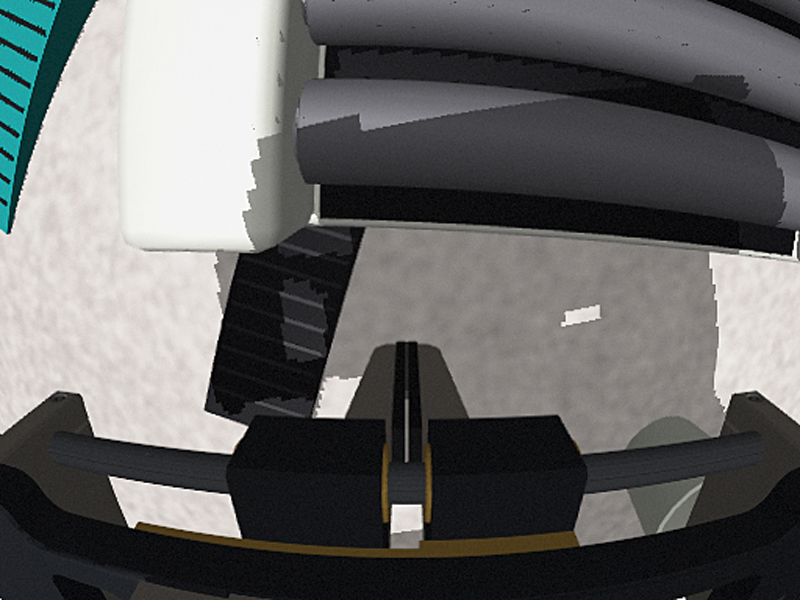

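Run:
```python
from h import *
d=dict(np.load('/tmp/w5.npz'))
print(wpt(d,np.array([[205,411],[310,424],[330,345],[363,232],[237,252]])*.64,[18,18,12,5,6]).round(1).tolist())
d=ctrl.capture('side'); cr=d['img'][150:280,130:300]; cv2.imwrite('pics/s5.png',cv2.cvtColor(cv2.resize(cr,None,fx=4.5,fy=4.5,interpolation=cv2.INTER_CUBIC),cv2.COLOR_RGB2BGR))
```

```text
[[560.1, 94.0, 18.0], [549.3, 49.9, 18.0], [579.3, 35.3, 12.0], [618.5, 15.5, 5.0], [620.1, 65.1, 6.0]]
```

View pics/s5.png

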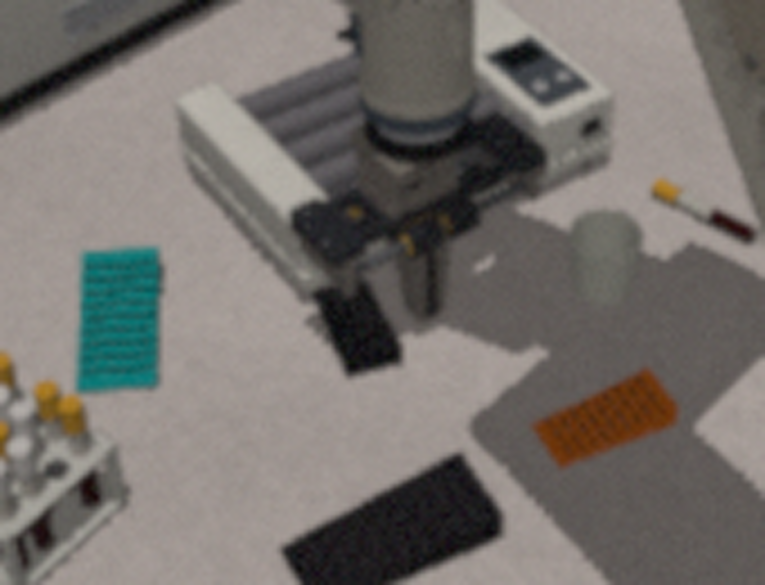

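Shim unchanged; fingers stand about 13 mm right of its flank and about 47 mm ahead of the heel. Now pushing left.

Call:
servo_tool:
  increments:
    - [0, -0.005, -0.0015, -0.001, 0]
    - [0, -0.005, -0.0015, 0, 0]
    - [0, -0.004, -0.0012, 0, 0]
    - [0, -0.003, -0.001, 0, 0]
    - [0, -0.003, -0.001, 0, 0]

```text
time_s: 7.4
tool_pos: [575.6, 27.2, 7.9]
eef_rot: [0.0, -0.646, 0.763, -0.0]
ft_force: [-0.5, -0.0, 0.0]
gripper_width: 0.004
```

Call:
servo_tool:
  increments:
    - [0, -0.003, -0.001, 0, 0]
    - [0, -0.003, -0.001, 0, 0]
    - [0, 0, 0, 0, 0]

```text
time_s: 7.65
tool_pos: [578.5, 32.6, 7.7]
eef_rot: [0.0, -0.646, 0.764, -0.0]
ft_force: [-0.3, -0.4, 1.5]
gripper_width: 0.004
```

Run:
```python
from h import *
d=cap('wrist','w6.png'); np.savez('/tmp/w6.npz',**{k:np.array(v) for k,v in d.items()})
o=ctrl.get_obs(); print(o['tool_pos'],o['ft_force'])
```

```text
[578.35593522  32.37062035   7.61341065] [-0.43900552 -0.78449603 -0.69348954]
```

View pics/w6.png

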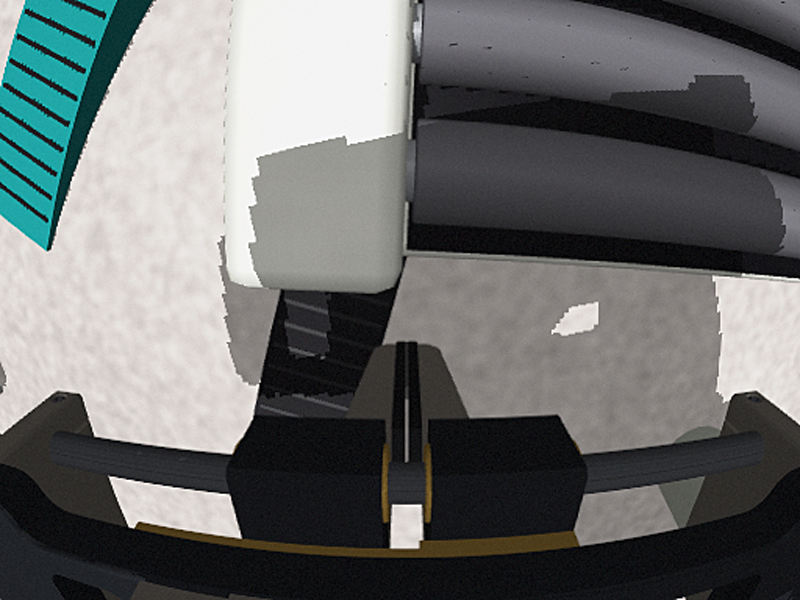

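Run:
```python
from h import *
from scipy.optimize import least_squares
d=dict(np.load('/tmp/w6.npz'))
px=[[258,405],[280,292],[401,268],[384,343]]
o,r=wray(d,np.array(px)*.64)
def f(p):
    h=p[:2];u=np.array([np.cos(p[2]),np.sin(p[2])]);l=np.array([-u[1],u[0]]);res=[]
    z=p[3:]; 
    for i in range(4):
        X=o+r[i]*((z[i]-o[2])/r[i,2]); q=X[:2]-h
        res+= [q@l-(22 if i<2 else -22), z[i]-(18-(q@u)/6)]
    return res+[ (p[0]-558)*.001]
s=least_squares(f,[558,75,-.35,12,8,8,12]); p=s.x; print(p[:2],np.degrees(p[2]),np.round(s.fun,2))
u=np.array([np.cos(p[2]),np.sin(p[2])]);q=np.array([645,47])-p[:2]; print('ahead',q@u,'left',u[0]*q[1]-u[1]*q[0])
for z in (18,12,6,2): print(z,wpt(d,np.array(px)*.64,[z]*4).round(1).tolist())
```

```text
[552.10782617  80.49166515] -23.706015318011502 [ 0.18  0.04 -0.18 -0.04  0.29 -0.01 -0.29  0.01 -0.01]
ahead 98.51908824552828 left 6.681081045702463
18 [[573.8, 94.7, 18.0], [618.5, 72.8, 18.0], [619.8, 27.7, 18.0], [592.9, 38.7, 18.0]]
12 [[570.7, 97.5, 12.0], [617.1, 74.8, 12.0], [618.5, 28.0, 12.0], [590.5, 39.4, 12.0]]
6 [[567.6, 100.3, 6.0], [615.7, 76.8, 6.0], [617.1, 28.3, 6.0], [588.2, 40.1, 6.0]]
2 [[565.6, 102.2, 2.0], [614.8, 78.2, 2.0], [616.2, 28.5, 2.0], [586.6, 40.6, 2.0]]
```

Call:
servo_tool:
  increments:
    - [0, -0.003, -0.001, 0, 0]
    - [0, -0.003, -0.001, 0, 0]
    - [0, 0, 0, 0, 0]
    - [0, 0.006, 0, 0, 0]
    - [0, 0.01, 0.01, 0, 0]

```text
time_s: 8.12
tool_pos: [570.4, 23.7, 7.8]
eef_rot: [0.001, -0.646, 0.763, -0.001]
ft_force: [-0.2, -0.8, -1.2]
gripper_width: 0.005
```

Call:
servo_tool:
  increments:
    - [0, 0, 0.02, 0, 0]
    - [0, 0, 0.03, 0, 5]
    - [0, 0, 0.025, 0, 5]
    - [0, 0, 0, 0, 0]
    - [0, 0, 0, 0, 0]

```text
time_s: 8.53
tool_pos: [494.0, 38.0, 7.6]
eef_rot: [-0.0, -0.577, 0.817, 0.0]
ft_force: [1.4, 0.6, -0.3]
gripper_width: 0.006
```

Run:
```python
from h import *
d=cap('wrist','w7.png'); np.savez('/tmp/w7.npz',**{k:np.array(v) for k,v in d.items()})
o=ctrl.get_obs(); print(o['tool_pos'],o['ft_force'])
```

```text
[495.69957401  38.01072062   7.88388991] [ 0.2833295  -0.68491023  0.69240543]
```

View pics/w7.png

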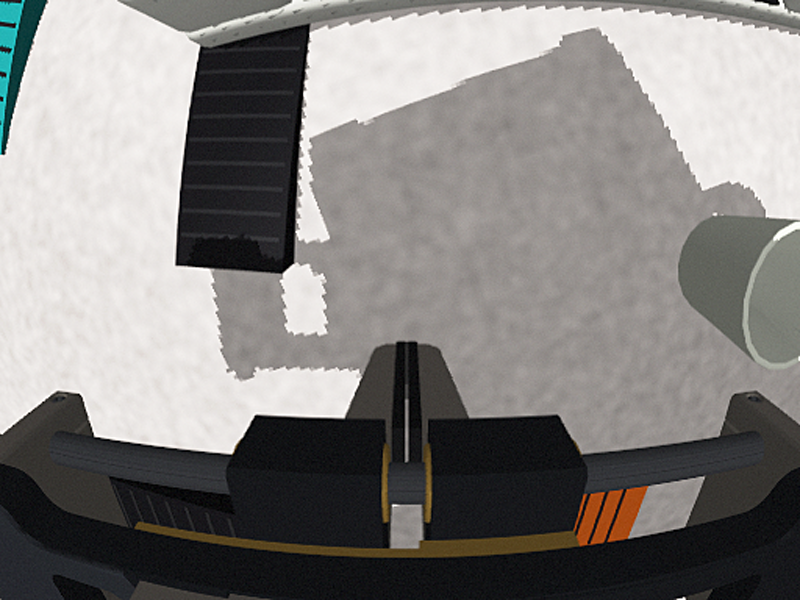

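```bash
cat >> h.py <<'E'
from scipy.optimize import least_squares
def fit(d,heel,left,right,foot=(645,47),init=(560,82,-.35)):
    """heel/left/right: px lists (800x600) on TOP-surface edges"""
    px=np.array(heel+left+right)*.64; o,r=wray(d,px); k=['h']*len(heel)+['l']*len(left)+['r']*len(right)
    def f(p):
        h=p[:2];u=np.array([np.cos(p[2]),np.sin(p[2])]);l=np.array([-u[1],u[0]]);res=[]
        for i,t in enumerate(k):
            z=p[3+i]; q=(o+r[i]*((z-o[2])/r[i,2]))[:2]-h
            res+=[q@u if t=='h' else q@l-(22 if t=='l' else -22), 3*(z-(18-(q@u)/6))]
        return res
    s=least_squares(f,list(init)+[12]*len(k)); p=s.x; u=np.array([np.cos(p[2]),np.sin(p[2])]); q=np.array(foot)-p[:2]
    ob=ctrl.get_obs(); Q=ob['eef_rot']; a=np.degrees(np.arctan2(2*Q[1]*Q[2],Q[1]**2-Q[2]**2))+90
    print('heel',p[:2].round(1),'yaw',np.degrees(p[2]).round(1),'res',np.round(s.fun[::2],1),'foot ahead',(q@u).round(1),'left',(u[0]*q[1]-u[1]*q[0]).round(1),'toolhead',round((a+180)%360-180,1),'tool',ob['tool_pos'].round(1),'F',ob['ft_force'].round(2))
E
python3 - <<'E'
from h import *
d=dict(np.load('/tmp/w7.npz'))
fit(d,[[178,265],[230,269],[283,272]],[[178,262],[190,150],[202,50]],[[284,270],[298,150],[308,30]])
# mixer corner lower edge z~15..20
print(wpt(d,np.array([[204,46],[308,28]])*.64,[17,17]).round(1).tolist())
E
```

```text
heel [555.1  85.5] yaw -24.1 res [ 0.  -0.1  0.2  0.2 -1.4 -0.2  1.  -0.7  1.1] foot ahead 97.8 left 1.5 toolhead -19.5 tool [495.7  38.    7.9] F [ 0.28 -0.68  0.69]
[[636.5, 65.4, 17.0], [625.5, 27.6, 17.0]]
```

Shim axis now passes 1.5 mm from the foot. I'll line up behind the heel and push straight in.

Call:
servo_tool:
  increments:
    - [0, -0.02, 0, 0, 1.5]
    - [0, -0.025, 0, 0, 1.5]
    - [0, -0.021, -0.007, 0, 1.5]
    - [0, 0, -0.01, 0, 0]
    - [0, 0, -0.005, 0, 0]

```text
time_s: 9.0
tool_pos: [541.8, 91.3, 7.8]
eef_rot: [0.001, -0.545, 0.838, -0.001]
ft_force: [0.5, 0.5, 0.2]
gripper_width: 0.002
```

Call:
servo_tool:
  increments:
    - [0, 0, 0, 0, 0]
    - [0, 0, 0, 0, 0]

```text
time_s: 9.17
tool_pos: [538.9, 89.9, 7.3]
eef_rot: [-0.0, -0.544, 0.839, 0.0]
ft_force: [0.0, -1.2, -0.3]
gripper_width: 0.004
```

Run:
```python
from h import *
d=cap('wrist','w8.png'); np.savez('/tmp/w8.npz',**{k:np.array(v) for k,v in d.items()})
o=ctrl.get_obs(); t=o['tool_pos'][:2]; u=np.array([.913,-.408]); q=t-np.array([555.1,85.5]); print(o['tool_pos'],o['eef_rot'],o['ft_force'],q@u,u[0]*q[1]-u[1]*q[0])
```

```text
[538.48287495  89.97452041   7.32915741] [-4.49737675e-04 -5.43857618e-01  8.39177372e-01  1.68417557e-04] [ 0.27350712 -0.50320362  0.5845572 ] -16.99703949859356 -2.6945498829037957
```

View pics/w8.png

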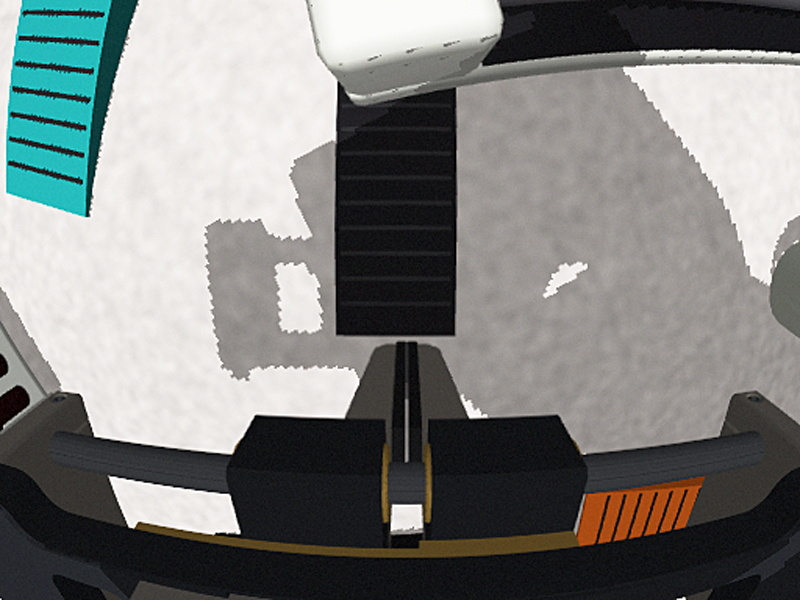

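Call:
servo_tool:
  increments:
    - [0, -0.002, -0.004, 0, 0]
    - [0, 0, -0.004, 0, 0]
    - [0, 0, -0.003, 0, 0]
    - [0, 0, -0.003, 0, 0]
    - [0, 0, -0.003, 0, 0]

```text
time_s: 9.63
tool_pos: [555.6, 85.6, 7.6]
eef_rot: [-0.0, -0.544, 0.839, 0.0]
ft_force: [-0.3, 0.6, 0.1]
gripper_width: 0.002
```

Call:
servo_tool:
  increments:
    - [0, 0, -0.002, 0, 0]
    - [0, 0, -0.002, 0, 0]
    - [0, 0, 0, 0, 0]

```text
time_s: 9.88
tool_pos: [559.4, 84.1, 7.6]
eef_rot: [0.0, -0.544, 0.839, -0.0]
ft_force: [-0.1, 0.0, -0.6]
gripper_width: 0.005
```

Run:
```python
from h import *
d=cap('wrist','w9.png'); np.savez('/tmp/w9.npz',**{k:np.array(v) for k,v in d.items()})
o=ctrl.get_obs(); print(o['tool_pos'],o['ft_force'])
```

```text
[559.22484905  84.13837879   7.58167986] [-1.03222929  0.14565995 -0.46749268]
```

View pics/w9.png

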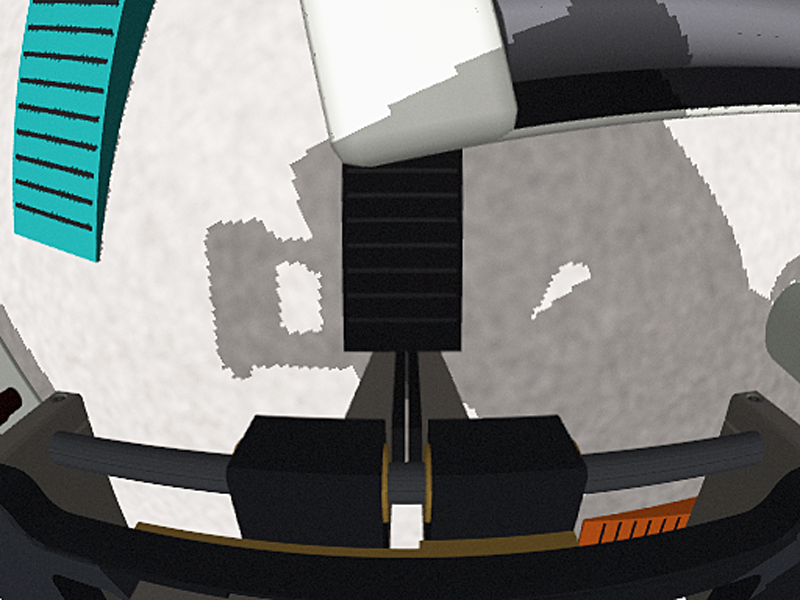

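Flush and centred behind the heel, no bearing force yet. Fine pushing from here.

Call:
servo_tool:
  increments:
    - [0, 0, -0.0015, 0, 0]
    - [0, 0, -0.0015, 0, 0]
    - [0, 0, 0, 0, 0]

```text
time_s: 10.18
tool_pos: [562.0, 82.9, 7.6]
eef_rot: [0.0, -0.544, 0.839, -0.0]
ft_force: [0.1, 0.5, 0.3]
gripper_width: -0.002
```

Call:
servo_tool:
  increments:
    - [0, 0, -0.0015, 0, 0]
    - [0, 0, -0.0015, 0, 0]
    - [0, 0, 0, 0, 0]

```text
time_s: 10.43
tool_pos: [564.8, 81.7, 7.6]
eef_rot: [0.0, -0.544, 0.839, -0.0]
ft_force: [0.1, 0.4, -0.0]
gripper_width: 0.006
```

Call:
servo_tool:
  increments:
    - [0, 0, -0.0015, 0, 0]
    - [0, 0, -0.0015, 0, 0]
    - [0, 0, 0, 0, 0]

```text
time_s: 10.68
tool_pos: [567.6, 80.5, 7.6]
eef_rot: [0.0, -0.544, 0.839, -0.0]
ft_force: [-0.2, -1.0, 0.5]
gripper_width: 0.008
```

Call:
servo_tool:
  increments:
    - [0, 0, -0.0015, 0, 0]
    - [0, 0, -0.0015, 0, 0]
    - [0, 0, 0, 0, 0]

```text
time_s: 10.93
tool_pos: [570.3, 79.2, 7.6]
eef_rot: [0.0, -0.544, 0.839, -0.0]
ft_force: [0.2, 0.4, 0.4]
gripper_width: 0.003
```

Call:
servo_tool:
  increments:
    - [0, 0, -0.001, 0, 0]
    - [0, 0, -0.001, 0, 0]
    - [0, 0, 0, 0, 0]

```text
time_s: 11.18
tool_pos: [572.0, 78.4, 7.6]
eef_rot: [0.0, -0.544, 0.839, -0.0]
ft_force: [1.0, 0.2, 0.0]
gripper_width: 0.003
```

Call:
servo_tool:
  increments:
    - [0, 0, -0.001, 0, 0]
    - [0, 0, -0.001, 0, 0]
    - [0, 0, 0, 0, 0]

```text
time_s: 11.43
tool_pos: [573.9, 77.7, 7.6]
eef_rot: [0.0, -0.544, 0.839, -0.0]
ft_force: [0.4, 0.6, -0.0]
gripper_width: 0.006
```

Call:
servo_tool:
  increments:
    - [0, 0, -0.001, 0, 0]
    - [0, 0, -0.001, 0, 0]
    - [0, 0, 0, 0, 0]

```text
time_s: 11.68
tool_pos: [575.1, 76.9, 7.6]
eef_rot: [-0.0, -0.544, 0.839, 0.0]
ft_force: [-3.1, 1.5, 1.3]
gripper_width: 0.007
```

Call:
servo_tool:
  increments:
    - [0, 0, -0.001, 0, 0]
    - [0, 0, -0.001, 0, 0]
    - [0, 0, 0, 0, 0]

```text
time_s: 11.93
tool_pos: [576.2, 76.2, 7.5]
eef_rot: [-0.001, -0.544, 0.839, 0.001]
ft_force: [-5.3, 2.8, 4.4]
gripper_width: 0.007
```

Run:
```python
from h import *
d=cap('wrist','w10.png'); np.savez('/tmp/w10.npz',**{k:np.array(v) for k,v in d.items()})
o=ctrl.get_obs(); print(o['tool_pos'],o['ft_force'])
```

```text
[576.22984287  76.18384013   7.49327787] [-5.35743747  1.33275892  4.66452299]
```

View pics/w10.png

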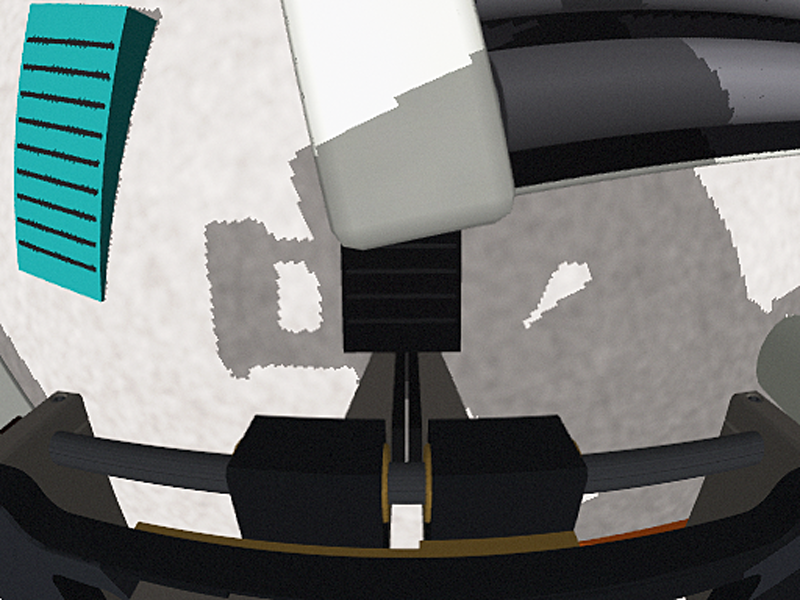

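Push force is about 5.5–6 N, so the wedge is snug. Backing off and rising, then measuring before the press.

Call:
servo_tool:
  increments:
    - [0, 0, 0.002, 0, 0]
    - [0, 0, 0.006, 0, 0]
    - [0, 0, 0.02, 0, 0]
    - [0, 0, 0.02, -0.02, 0]
    - [0, 0, 0, -0.035, 0]

```text
time_s: 12.4
tool_pos: [527.0, 95.8, 59.5]
eef_rot: [-0.004, -0.544, 0.839, 0.002]
ft_force: [-0.8, -1.4, -0.6]
gripper_width: 0.007
```

Call:
servo_tool:
  increments:
    - [0, 0, 0, -0.04, 0]
    - [0, 0, 0, -0.04, 0]
    - [0, 0, 0, -0.03, 0]
    - [0, 0, 0, 0, 0]
    - [0, 0, 0, 0, 0]

```text
time_s: 12.82
tool_pos: [534.7, 95.9, 174.4]
eef_rot: [0.002, -0.544, 0.839, -0.001]
ft_force: [-0.7, -0.2, -0.3]
gripper_width: 0.003
```

```bash
cat > m.py <<'E'
from h import *
import sys
t=sys.argv[1]
def rect(P,ok,tag):
    w=ok&(P[...,2]>77.5)&(P[...,2]<86)&(P[...,0]>600)&(P[...,0]<850)&(P[...,1]>-300)&(P[...,1]<90)
    q=P[w]; 
    if len(q)<50: print(tag,'few');return
    r=cv2.minAreaRect(q[:,:2].astype(np.float32)); b=cv2.boxPoints(r); print(tag,len(q),np.round(r[1],1),r[2].__round__(2),b.round(1).tolist())
o=ctrl.get_obs(); print(o['tool_pos'].round(1),o['eef_rot'].round(3),o['ft_force'].round(2))
d=cap('wrist','w%s.png'%t); np.savez('/tmp/w%s.npz'%t,**{k:np.array(v) for k,v in d.items()})
rect(wcloud(d),d['range_z']>0,'wrist')
for n in ['top','side']:
    d=cap(n,n+t+'.png'); np.savez('/tmp/%s%s.npz'%(n,t),**{k:np.array(v) for k,v in d.items()})
    P=pts(d); rect(P,d['range_z']>0,n)
E
python3 m.py 11
```

```text
[534.7  95.9 174.4] [ 0.002 -0.544  0.839 -0.001] [-0.65 -0.19 -0.31]
wrist 4739 [300.2  72.8] 75.13 [[559.7000122070312, -220.39999389648438], [630.0999755859375, -239.10000610351562], [707.0999755859375, 51.0], [636.7000122070312, 69.69999694824219]]
top 1708 [298.1 198.3] 77.8 [[570.9000244140625, -224.8000030517578], [764.7999877929688, -266.70001220703125], [827.7000122070312, 24.600000381469727], [633.9000244140625, 66.5]]
side 553 [299.5 197.6] 78.19 [[572.7000122070312, -224.10000610351562], [766.0999755859375, -264.5], [827.4000244140625, 28.600000381469727], [634.0, 69.0999984741211]]
```

View pics/w11.png

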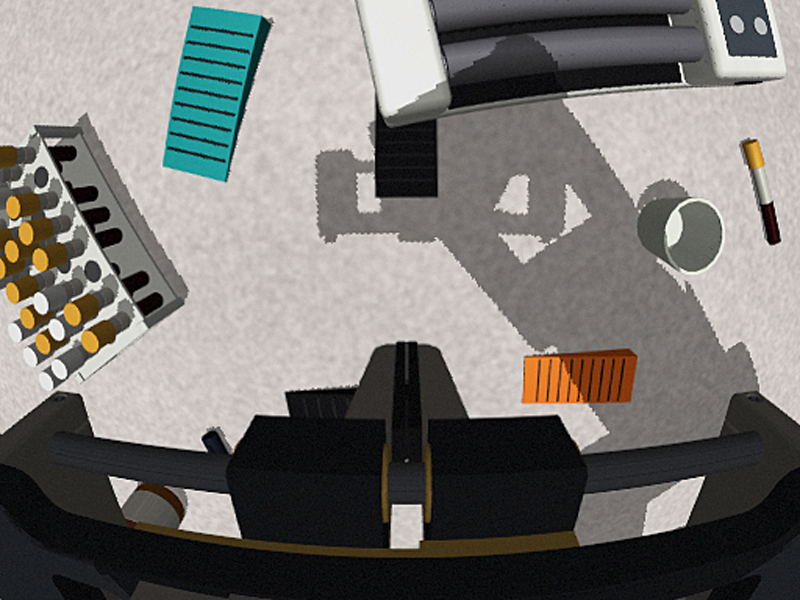

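Run:
```python
from h import *
def g(n,t):
    d=dict(np.load('/tmp/%s%s.npz'%(n,t))); P=pts(d) if n!='w' else wcloud(d)
    w=(d['range_z']>0)&(P[...,2]>75)&(P[...,2]<86)&(P[...,0]>600)&(P[...,0]<850)&(P[...,1]>-10)&(P[...,1]<90)&(d['img'].min(-1)>60)
    q=P[w]; r=cv2.minAreaRect(q[:,:2].astype(np.float32)); A=np.c_[q[:,:2]-[700,20],np.ones(len(q))]
    print(n,t,len(q),np.round(r[1],1),round(r[2],2),cv2.boxPoints(r).round(1).tolist(),'z med',np.median(q[:,2]).round(2))
for n,t in [('top','0'),('top','11'),('side','0'),('side','11')]: g(n,t)
d=dict(np.load('/tmp/w11.npz')); fit(d,[[376,197],[406,197],[437,197]],[[376,195],[376,130]],[[437,195],[437,125]],init=(585,72,-.4))
a=np.load('/tmp/top0.npz')['img'].astype(int); b=np.load('/tmp/top11.npz')['img'].astype(int)
x=np.abs(a-b).sum(-1)[90:190,215:330]; cv2.imwrite('pics/diff.png',cv2.resize(np.clip(x,0,255).astype(np.uint8),None,fx=6,fy=6))
```

```text
top 0 711 [ 50.8 199. ] 77.96 [[622.9000244140625, 17.100000381469727], [817.5999755859375, -24.5], [828.2000122070312, 25.200000762939453], [633.5, 66.80000305175781]] z med 80.02
top 11 709 [ 55.2 199.3] 78.15 [[621.5, 12.5], [816.5999755859375, -28.399999618530273], [827.9000244140625, 25.600000381469727], [632.9000244140625, 66.5]] z med 80.15
side 0 423 [ 67.8 196.2] 77.87 [[618.0999755859375, 3.700000047683716], [809.9000244140625, -37.5], [824.0999755859375, 28.799999237060547], [632.4000244140625, 70.0]] z med 79.47
side 11 265 [ 49.8 201.8] 78.46 [[620.0, 20.399999618530273], [817.7999877929688, -19.899999618530273], [827.7000122070312, 28.899999618530273], [630.0, 69.19999694824219]] z med 79.49
heel [585.   73.7] yaw -24.0 res [ 0.  -0.1  0.  -0.6 -0.4  0.7  0.4] foot ahead 65.7 left -0.0 toolhead -24.1 tool [532.4  95.5 171.1] F [-0.27  0.18  0.5 ]
```

View pics/diff.png

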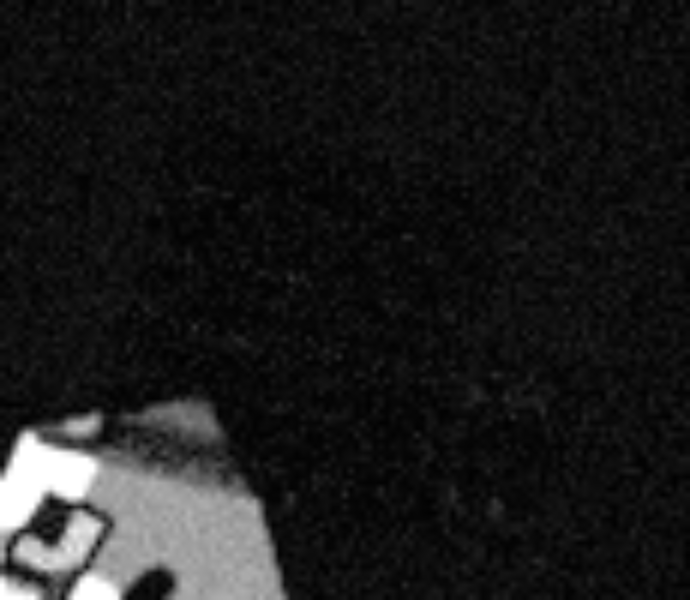

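The mixer hasn't moved measurably (top-view difference shows only the arm's shadow), and the shim axis passes under the foot. Next, move above the corner.

Call:
servo_tool:
  increments:
    - [0, 0, -0.025, 0, 0]
    - [0, -0.002, -0.035, 0, 0]
    - [0, 0, -0.035, 0, 0]
    - [0, 0, -0.02, 0, 0]
    - [0, 0, -0.008, 0.015, 0]

```text
time_s: 13.38
tool_pos: [650.1, 46.0, 157.6]
eef_rot: [0.001, -0.544, 0.839, -0.001]
ft_force: [-0.3, -0.6, -0.1]
gripper_width: 0.003
```

Call:
servo_tool:
  increments:
    - [0, 0, 0, 0.025, 0]
    - [0, 0, 0, 0.022, 0]
    - [0, 0, 0, 0.015, 0]
    - [0, 0, 0, 0, 0]
    - [0, 0, 0, 0, 0]

```text
time_s: 13.8
tool_pos: [645.0, 47.1, 93.3]
eef_rot: [-0.002, -0.544, 0.839, 0.001]
ft_force: [0.3, -0.0, 0.6]
gripper_width: 0.003
```

Run:
```python
from h import *
d=cap('wrist','w12.png'); o=ctrl.get_obs(); print(o['tool_pos'],o['ft_force'])
```

```text
[646.11548948  47.2631961   94.76824258] [-0.20897432 -0.2724749   0.38851536]
```

View pics/w12.png

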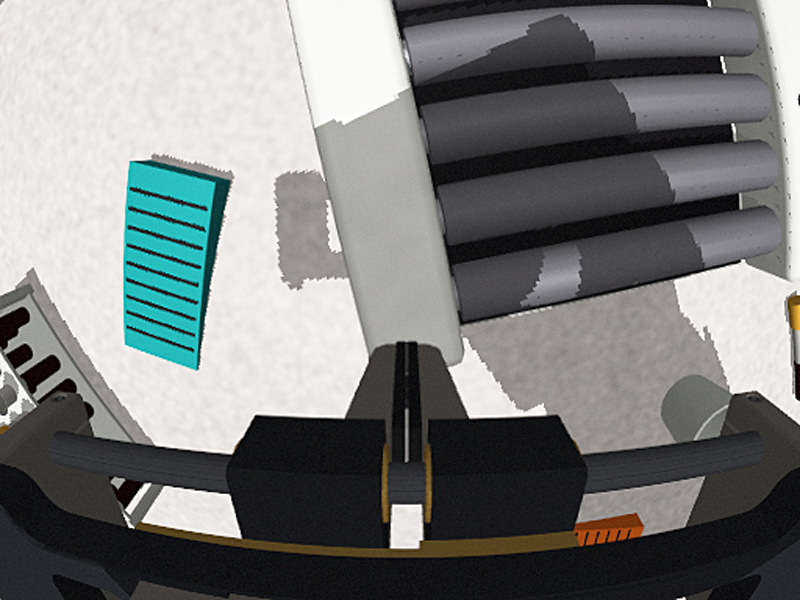

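Call:
servo_tool:
  increments:
    - [0, 0, 0, 0.005, 0]
    - [0, 0, 0, 0.003, 0]
    - [0, 0, 0, 0.002, 0]
    - [0, 0, 0, 0, 0]

```text
time_s: 14.18
tool_pos: [646.5, 47.3, 85.6]
eef_rot: [0.0, -0.544, 0.839, -0.0]
ft_force: [0.1, -0.4, -1.1]
gripper_width: 0.004
```

Call:
servo_tool:
  increments:
    - [0, 0, 0, 0.001, 0]
    - [0, 0, 0, 0.0005, 0]
    - [0, 0, 0, 0, 0]

```text
time_s: 14.43
tool_pos: [646.6, 47.3, 84.2]
eef_rot: [0.0, -0.544, 0.839, -0.0]
ft_force: [-0.5, -1.0, -0.5]
gripper_width: 0.009
```

Call:
servo_tool:
  increments:
    - [0, 0, 0, 0.0005, 0]
    - [0, 0, 0, 0.0005, 0]
    - [0, 0, 0, 0, 0]

```text
time_s: 14.68
tool_pos: [646.5, 47.2, 83.0]
eef_rot: [-0.0, -0.544, 0.839, -0.0]
ft_force: [-0.0, -0.1, 0.2]
gripper_width: 0.004
```

Call:
servo_tool:
  increments:
    - [0, 0, 0, 0.0005, 0]
    - [0, 0, 0, 0.0005, 0]
    - [0, 0, 0, 0, 0]

```text
time_s: 14.93
tool_pos: [646.5, 47.3, 82.0]
eef_rot: [-0.0, -0.544, 0.839, 0.0]
ft_force: [0.2, -0.4, -0.5]
gripper_width: 0.003
```

Call:
servo_tool:
  increments:
    - [0, 0, 0, 0.0005, 0]
    - [0, 0, 0, 0, 0]

```text
time_s: 15.1
tool_pos: [646.6, 47.3, 81.8]
eef_rot: [0.0, -0.544, 0.839, 0.0]
ft_force: [-0.2, -0.3, 2.1]
gripper_width: 0.004
```

Call:
servo_tool:
  increments:
    - [0, 0, 0, 0.0005, 0]
    - [0, 0, 0, 0, 0]

```text
time_s: 15.27
tool_pos: [646.6, 47.3, 81.7]
eef_rot: [0.0, -0.544, 0.839, -0.0]
ft_force: [-2.4, 0.1, 6.7]
gripper_width: 0.005
```

Call:
servo_tool:
  increments:
    - [0, 0, 0, 0.0004, 0]
    - [0, 0, 0, 0, 0]
    - [0, 0, 0, 0, 0]

```text
time_s: 15.52
tool_pos: [646.6, 47.3, 81.7]
eef_rot: [0.0, -0.544, 0.839, -0.0]
ft_force: [-3.8, 0.0, 8.9]
gripper_width: 0.003
```

Call:
servo_tool:
  increments:
    - [0, 0, 0, 0.0002, 0]
    - [0, 0, 0, 0, 0]
    - [0, 0, 0, 0, 0]
    - [0, 0, 0, 0, 0]
    - [0, 0, 0, 0, 0]

```text
time_s: 15.93
tool_pos: [646.6, 47.3, 81.6]
eef_rot: [0.0, -0.544, 0.839, -0.0]
ft_force: [-4.3, 0.3, 11.5]
gripper_width: 0.005
```

The corner holds at 11.5 N with about 0.3 mm give. I'll lift off and back the hand away.

Call:
servo_tool:
  increments:
    - [0, 0, 0, 0, 0]
    - [0, 0, 0, 0, 0]
    - [0, 0, 0, -0.001, 0]
    - [0, 0, 0, -0.002, 0]
    - [0, 0, 0, -0.006, 0]

```text
time_s: 16.35
tool_pos: [645.9, 47.2, 88.8]
eef_rot: [-0.001, -0.544, 0.839, 0.0]
ft_force: [0.2, 0.1, -0.3]
gripper_width: 0.003
```

Call:
servo_tool:
  increments:
    - [0, 0, 0, -0.02, 0]
    - [0, 0, 0, -0.03, 0]
    - [0, 0, 0, -0.03, 0]
    - [0, 0, 0.02, -0.02, 0]
    - [0, 0, 0.03, -0.01, 0]

```text
time_s: 16.77
tool_pos: [603.7, 67.3, 202.9]
eef_rot: [0.003, -0.544, 0.839, -0.001]
ft_force: [-0.7, 0.5, 1.4]
gripper_width: 0.008
```

Call:
servo_tool:
  increments:
    - [0, 0, 0.035, 0, 0]
    - [0, 0, 0.035, 0, 0]
    - [0, 0, 0.015, 0, 0]
    - [0, 0, 0, 0, 0]
    - [0, 0, 0, 0, 0]

```text
time_s: 17.18
tool_pos: [523.5, 102.6, 200.2]
eef_rot: [0.001, -0.545, 0.839, -0.0]
ft_force: [1.0, 0.3, -0.5]
gripper_width: 0.004
```

```bash
python3 m.py 13
python3 - <<'E'
from h import *
a=np.load('/tmp/top0.npz')['img'].astype(int); b=np.load('/tmp/top13.npz')['img'].astype(int)
cv2.imwrite('pics/diff2.png',cv2.resize(np.clip(np.abs(a-b).sum(-1),0,255).astype(np.uint8),(800,600)))
E
```

```text
[523.5 102.6 200.2] [ 0.001 -0.545  0.839 -0.   ] [ 1.04  0.27 -0.49]
wrist 3695 [298.8  68.7] 74.75 [[558.5999755859375, -218.89999389648438], [624.9000244140625, -236.89999389648438], [703.5, 51.29999923706055], [637.2000122070312, 69.4000015258789]]
top 1703 [298.6 197.5] 78.01 [[571.9000244140625, -226.0], [765.0, -267.0], [827.0, 25.100000381469727], [633.9000244140625, 66.0999984741211]]
side 516 [297.6 199.8] 78.43 [[571.7999877929688, -223.89999389648438], [767.5, -264.0], [827.2000122070312, 27.5], [631.5, 67.5999984741211]]
```

View pics/w13.png

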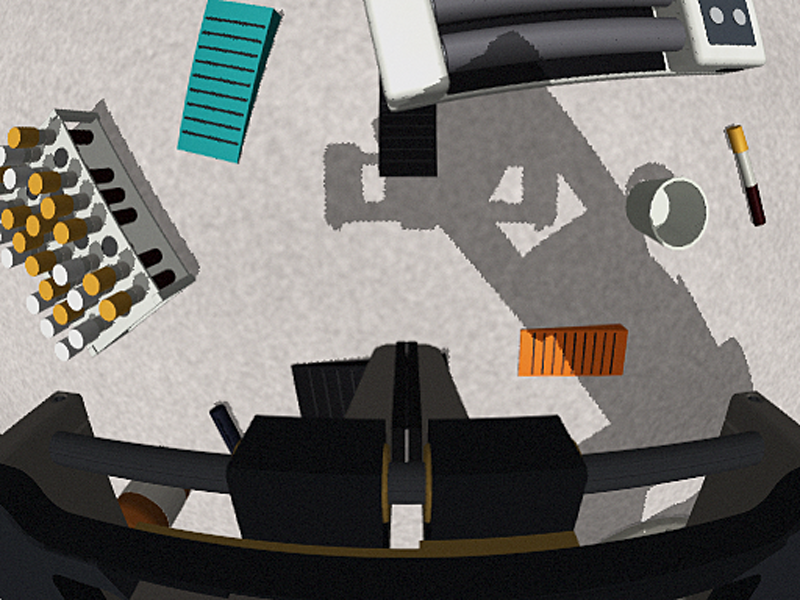

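View pics/diff2.png

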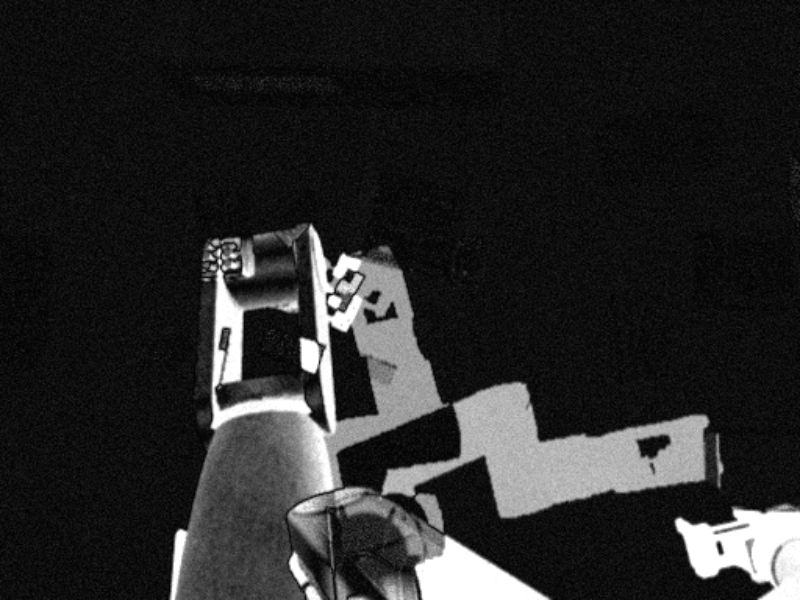

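The wrist picture shows the shim still under the foot (heel edge at px 380–436, y 177), with the mixer and everything else that isn't hidden in place. The top-view difference shows only the arm, its shadow and the shim's move. Handing in.

```bash
python3 -c "
from bench import ctrl
print(ctrl.get_obs()['time_s'],ctrl.hand_in())"
```

```text
the job is handed in; nothing more can be done
17.3333 None
```

The black shim is now snug under the mixer's front left foot, the corner stands firm when pressed, and I have handed the job in at about 17 s.

- **Shim:** Pushing at the heel alone did not turn it towards the foot. I nudged it left from its right side with the fingertips, then pushed it straight in from the heel. The push rose from about 0 to about 5.5–6 N over the last 4 mm, and I stopped there.
- **Press test:** I pressed within about 2 mm of the point straight above the foot. At 11.5 N the corner gave about 0.3 mm. The hand then moved clear.
- **Last checks:** The shim's axis passes under the foot, though it sits about 12° off the mixer's axis. The top-view difference shows no mixer movement, and the depth measurements agree to about 2 mm. The other objects that could be seen had not moved. The arm hid part of the left side from the top camera; the wrist camera showed that area only partly, and nothing there looked disturbed.

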